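# Wedge the locker's sliding door open and take out the cartridge

### The job

Prop open the spring-closing sliding door on top of the low grey locker with the wooden wedge, so that it stays open by itself: leave the wedge lying flat on the ledge, lengthwise between the end stop and the door's upright ear (the wedge itself can push the ear back). Then take the cartridge out of the locker's bay and leave it lying flat, right way up, in the shallow steel tray, with the door still propped by the wedge.

Things in the scene. Friction and masses are not known exactly. Their poses are not given: they have to be found in the camera images.
- locker: Fixed low grey metal locker, 256 (x) x 174 (y) x 60 mm high. Origin: centre of its underside; x to its back, away from the robot, y to its left, z up. Bay in its top under the door: x -98 to 2, y -33 to 73 mm, flat floor at z = 30 mm. Along the right side of the top runs the ledge, y -87 to -39 mm, z = 60 mm, open at the right; at its left a guide rail, y -39 to -33, top z = 69 mm.
- ledge (a point): Place of the wedge: the point on the ledge (locker x -61, y -63, z 60 mm; axes as the locker's) where the centre of the wedge's underside belongs. The steel end stop closes the ledge's front end: inner face 55 mm to -x of this point, 12 mm thick, only 11 mm high. The door must be pushed more than 0.100 m open, say 0.108, before the 110 mm wedge clears the stop and can be lowered behind it.
- door (a joint): Clear sliding door, plate top z 65 to 68 mm; m, 0 shut, 0.116 open, moves to locker +x; a spring shuts it (4 N shut, 5.5 N open). Its upright aluminium ear over the ledge (locker y -84 to -42, z 62 to 106 mm, 8 mm thick) faces the robot at locker x = -106 mm plus the value. A wedge carried 15 mm above the ledge passes over the end stop and pushes the ear. 0.100 with the wedge in place.
- wedge: Loose pale wooden door wedge on the worktop at the left, 110 (x) x 28 (y) mm, upright flat sides, flat underside, top sloping from 40 mm high at the heel (-x end) to 20 mm at the nose (+x end), 30 mm at the middle; 0.07 to 0.13 kg. Origin: centre of its underside. Either end may point to the ear.
- cartridge: White test cartridge lying flat in the locker's bay, under the door, 62 (x) x 34 (y) mm, body 8 mm thick, a small raised well to 15 mm near its -x end; 0.02 kg. Origin: centre of its underside; z up, out of its face. Long side roughly along locker x; grasp it across its 34 mm width. Similar cartridges on the worktop are not meant.
- tray: Fixed shallow open steel tray on the worktop in front of the locker, 100 (x) x 130 (y) x 14 mm high, walls and floor 3 mm thick. Origin: centre of its underside.

How it is judged:
By the outcome, as a careful person would: the job done as asked, in the order asked, and still so for the second after the job is handed in, with the robot touching nothing.
It also fails if it takes over 59 s, if anything falls off the work surface, if the arm or the gripper's body presses on something with over 40 N, if the wrist force passes 120 N, or if a joint passes its speed limit or range.

### The arm

A 6-joint arm with a two-finger parallel gripper is mounted at the origin on a cart in front of the work surface, level with it; the furniture and walls round the work are solid. World frame = base frame: x ahead of the robot, y to its left, z up, the work surface at z = 0. Lengths are in mm, angles in degrees, forces in N, time in s.
With the tool pointing down it reaches from about 375 to 900 mm from the base axis. Payload 3.1 kg.
Tool frame: the origin (TCP) lies where the fingers leave the gripper's body, on its centre line; the fingertips stand 73 mm ahead of it and the grasp point (between the pads) lies 54 mm ahead of it; z points along the fingers, y is the line along which they close (so a half turn about z gives the same grasp; the last joint's range is limited). The gripper opens to 85 mm and grips with 20 to 120 N. Pads are 22 mm wide; open, the fingers measure 114 mm over their backs; the gripper's body (76 mm by 85 mm) begins 54 mm behind the grasp point. The pads swing forward as they close: fully open they stand 13 mm farther back than shut.
Start: joints at [-82.363, 30.224, 82.088, -0, 67.689, -10.227], TCP at [191.756, -594.834, 303.91] pointing down, gripper open.
Joint ranges: [-176.69, 176.69], [-43.24, 126.21], [12.49, 139.97], [-82, 262], [0, 151.66], [-163.58, 163.58]. Speed limits (degrees/s): [159.86, 159.86, 180, 180, 180, 180].

### API

Orientations are given as [roll, pitch, yaw] about the fixed x, y, z axes, in that order (R = Rz(yaw) Ry(pitch) Rx(roll)).
In Python, from plant import env, viewer, sign_off gives the robot as it stands.
- The arm moves only by the tool jog_arm, called after "Call:" by a JSON object that holds its "name" and its "arguments", one argument or row to a line. Schema: {"type":"object","properties":{"motion":{"type":"string"},"finger_gap":{"type":"number"},"grip_force":{"type":"number"},"only":{"type":"string"},"quiet":{"type":"boolean"},"lines":{"type":"string"}},"required":["motion"],"additionalProperties":false}. motion is a string of 1 to 10 rows, one to a line, with the numbers parted by commas; each row has 6 numbers: dx, dy, dz in a scale on which 1.0 is 300 mm, then a rotation vector rx, ry, rz in parts of the range, where 1.0 means 90 degrees; each row shifts and turns the commanded pose from where the row before left it, along the tool's axes as they then stand; what a row does not reach is not made up. A row lasts 1/8 s, in which the tool goes at most 62.5 mm and 10.7 degrees, less where a joint would pass 70% of its speed; a pose out of reach is approached as far as the arm can. finger_gap is the finger opening in mm, set as the call begins (left out keeps the last). The fingers move at their own pace and stop on an object; grip_force is the grip in N (left out, the last holds). Time passes only in rows, so rows that do not move let the fingers close. The tool returns the time, the measured TCP pose, the force, the opening and the grip force at its end. only (a regular expression) keeps the lines of the reply that match it, lines (a string "A,B") keeps lines A to B, and quiet returns only ok. No shift or turn number may pass 1 either way. Input that does not fit is refused with a message, and nothing moves.
- env.get_obs(): the state, without advancing time (a new reading comes with each control period).
- viewer.get_image(name): name is "scene" or "top"; returns the picture (480x640x3 uint8, red, green, blue); there is no depth.
- viewer.get_calibration(name): a dict with "intrinsics" (3x3 intrinsics, pixels), "R" (3x3) and "t" (3): a world point X has camera coordinates R X + t. Camera axes: x right, y down, z forward; pixel columns grow to the right and rows downward; lengths in mm; the calibration is good to about 2 mm. A picture is of the moment at which its call begins. get_calibration takes no time and is no camera call.
- sign_off(): hands the job in; it is judged then, once.
The state is a dict: "time": time; "q": joint angles; "qvel": joint speeds; "joint_efforts": joint torques, N m; "ee_pos": TCP position; "orientation": TCP orientation; "contact_force": force on the tool from outside, world axes, zero at the start; "wrist_torque": the same for the moment, N m; "grip_width": finger opening in mm; "gripper_force": force on a finger pad.
Only numpy, scipy, OpenCV 4.12 (cv2) and the standard library are available. Lean on these libraries where they do the work, as an engineer would, in place of code of your own. Each camera call takes 0.05 s, during which the arm holds its last target. There are 200 camera calls.

## Working session

There is one attempt and no reset: what is moved stays moved. The work goes in short steps, Python scripts to look and compute and a tool call to move; the robot and the scene stay as the last step left them, time stands still between calls to the robot, and variables do not carry over. Pictures are saved under pics/ and viewed, at most 10 in all, crops included, and the job is handed in when it is done.

```bash
mkdir -p pics; ls; python3 - <<'E'
from plant import env, viewer
import cv2, numpy as np
for n in ("scene","top"):
    im=viewer.get_image(n); cv2.imwrite(f"pics/{n}0.png",im[:,:,::-1]); c=viewer.get_calibration(n)
    np.savez(f"{n}.npz",**{k:np.array(v) for k,v in c.items()}); print(n,c)
print(env.get_obs())
E
```

```text
pics
scene {'intrinsics': array([[545.29440062,   0.        , 323.32479178],
       [  0.        , 545.29440062, 239.60317674],
       [  0.        ,   0.        ,   1.        ]]), 'R': array([[-0.80915035, -0.58750448, -0.01068633],
       [-0.39637923,  0.55916469, -0.72816094],
       [ 0.43377323, -0.58495584, -0.68532287]]), 't': array([360.13169244, 295.17429334, 994.0247112 ])}
top {'intrinsics': array([[547.56453267,   0.        , 313.87283821],
       [  0.        , 547.56453267, 244.89570999],
       [  0.        ,   0.        ,   1.        ]]), 'R': array([[ 5.89877250e-05, -9.99953314e-01, -9.66259852e-03],
       [-9.90119260e-01,  1.29656321e-03, -1.40221863e-01],
       [ 1.40227845e-01,  9.57539626e-03, -9.90072959e-01]]), 't': array([ -54.25100923,  499.5116365 , 1305.11301747])}
{'time': 0.1, 'q': array([-8.23637273e+01,  3.02734443e+01,  8.21489754e+01,  8.22660194e-04,
        6.76903316e+01, -1.02278633e+01]), 'qvel': array([ 0.04675013, -0.16189753, -0.16979305,  0.00210472,  0.04447817,
        0.00930247]), 'joint_efforts': array([-1.48718536e-04, -4.43305278e+01, -1.78586519e+01, -1.99237620e-04,
        3.89293258e-03, -1.01039748e-05]), 'ee_pos': array([ 191.68244828, -594.35017036,  303.03382004]), 'orientation': array([-1.79889175e+02, -2.07688541e-02,  1.78638029e+01]), 'contact_force': array([-0.36347529, -0.23046435,  0.76325215]), 'wrist_torque': array([-0.0233731 ,  0.00190986,  0.02445268]), 'gripper_force': 0.0, 'grip_width': 85.44021463812248}
```

View pics/scene0.png

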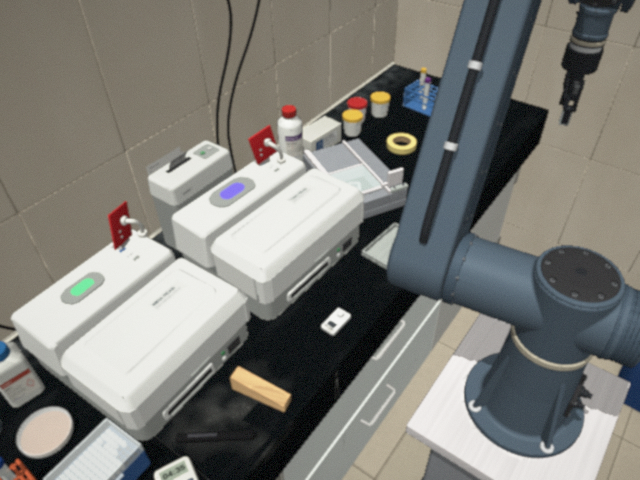

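View pics/top0.png

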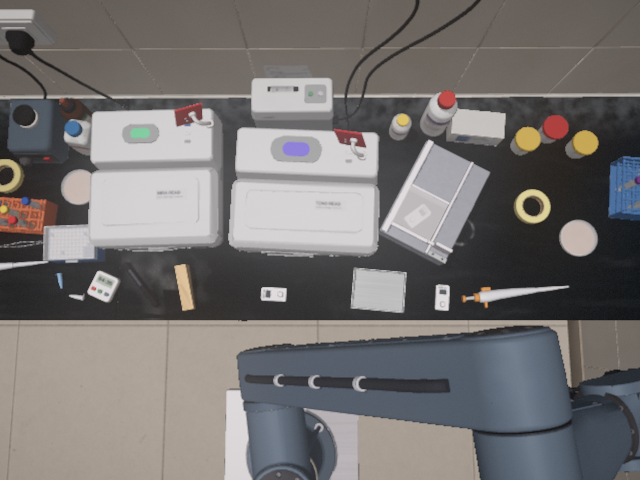

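The scene view shows the wedge at (262,390) and the locker at (355,175). In the top view the wedge is at (185,287), the tray at (379,290), and the yawed locker at (435,203) with the cartridge at (417,215).

```bash
cat > h.py <<'E'
import numpy as np, cv2
def ray(n,px):
    c=np.load(f"{n}.npz"); K,R,t=c["intrinsics"],c["R"],c["t"]
    return -R.T@t, R.T@np.linalg.solve(K,np.array([px[0],px[1],1.]))
def onz(n,px,z):
    o,d=ray(n,px); return o+d*(z-o[2])/d[2]
def proj(n,X):
    c=np.load(f"{n}.npz"); p=c["intrinsics"]@(c["R"]@np.array(X,float)+c["t"]); return p[:2]/p[2]
def two(p1,p2):
    A=[];b=[]
    for n,p in (("scene",p1),("top",p2)):
        o,d=ray(n,p); d/=np.linalg.norm(d); M=np.eye(3)-np.outer(d,d); A.append(M); b.append(M@o)
    return np.linalg.lstsq(np.vstack(A),np.hstack(b),rcond=None)[0]
E
python3 - <<'E'
import cv2,numpy as np
from h import *
a=cv2.imread("pics/top0.png"); s=cv2.imread("pics/scene0.png")
cv2.imwrite("pics/c1.png",cv2.resize(a[130:320,340:500],None,fx=3.1,fy=3.1,interpolation=cv2.INTER_CUBIC)) # px/3.1+(340,130)
cv2.imwrite("pics/c2.png",cv2.resize(s[125:285,290:430],None,fx=3.7,fy=3.7,interpolation=cv2.INTER_CUBIC))
h=cv2.cvtColor(a,cv2.COLOR_BGR2HSV); m=cv2.inRange(h,(8,60,90),(25,200,255)); m[:, :165]=0;m[:,205:]=0;m[:250]=0
c=max(cv2.findContours(m,0,2)[0],key=cv2.contourArea); r=cv2.minAreaRect(c); print(r,cv2.boxPoints(r))
for p in cv2.boxPoints(r): print(onz("top",p,30))
h=cv2.cvtColor(s,cv2.COLOR_BGR2HSV); m=cv2.inRange(h,(8,60,90),(25,200,255)); m[:350]=0;m[425:]=0;m[:,:215]=0;m[:,310:]=0
c=max(cv2.findContours(m,0,2)[0],key=cv2.contourArea); print(cv2.approxPolyDP(c,2,True)[:,0].tolist())
g=cv2.cvtColor(a,cv2.COLOR_BGR2GRAY); m=cv2.inRange(g,90,255); m[:, :340]=0;m[:,415:]=0;m[:264]=0;m[316:]=0
c=max(cv2.findContours(m,0,2)[0],key=cv2.contourArea); r=cv2.minAreaRect(c); print(r)
for p in cv2.boxPoints(r): print(p,onz("top",p,14))
cv2.imwrite("pics/c3.png",np.hstack([cv2.resize(s[350:425,215:310],None,fx=4,fy=4),cv2.resize(a[255:330,150:220],None,fx=4,fy=4)]))
E
```

```text
((184.74000549316406, 286.82000732421875), (46.59965896606445, 14.400279998779297), 79.69515228271484) [[173.488   265.184  ]
 [187.656   262.608  ]
 [195.992   308.45602]
 [181.824   311.032  ]]
[450.43147974 289.39378496  30.        ]
[456.7413669  254.81344506  30.        ]
[345.09286871 230.95730163  30.        ]
[338.90316796 265.1381925   30.        ]
[[235, 368], [230, 376], [233, 389], [281, 411], [285, 410], [290, 398], [288, 392], [240, 366]]
((378.37298583984375, 289.8975524902344), (54.50251770019531, 41.555904388427734), 5.19442892074585)
[349.3525  308.12296] [ 346.23558387 -141.09805166   14.        ]
[353.11478 266.7377 ] [ 447.82283007 -151.3028377    14.        ]
[407.39346 271.67215] [ 435.48575576 -284.87573939   14.        ]
[403.6312 313.0574] [ 334.25090012 -273.29937599   14.        ]
```

View pics/c1.png

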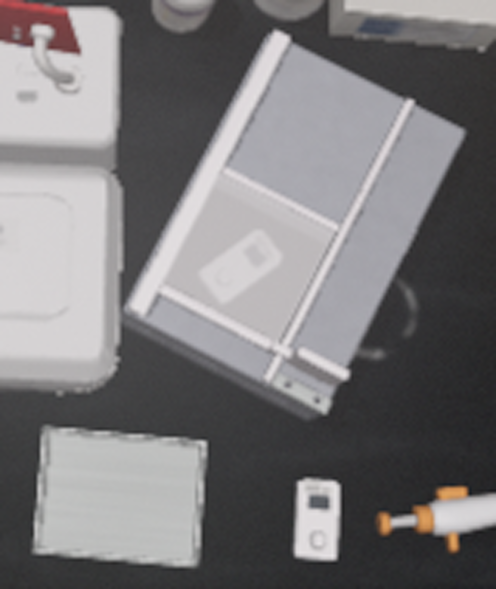

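View pics/c2.png

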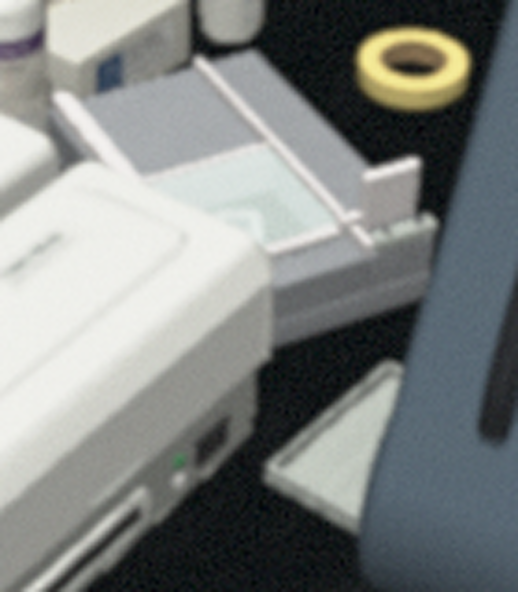

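View pics/c3.png

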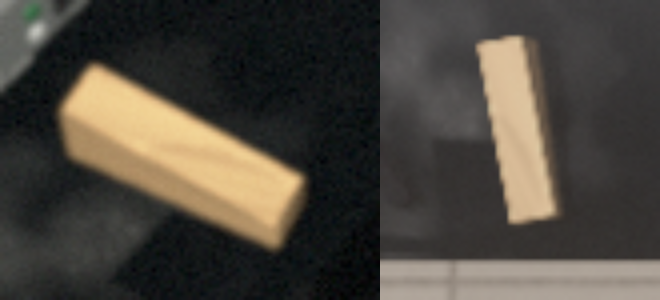

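The top crop c1 shows the locker's rail from (268,380) to (410,100), its back right corner at (466,131), the ear top from (300,350) to (348,376), and the cartridge at (241,266) with its well towards the front left. In c3 the wedge's tall heel is the end away from the robot.

```bash
python3 - <<'E'
from h import *
from scipy.optimize import least_squares
T=lambda x,y:(x/3.1+340,y/3.1+130)
S=lambda x,y:(x/3.7+290,y/3.7+125)
L=[("top",T(410,101),(128,-36,69)),("top",T(269,379),(-128,-36,69)),("top",T(466,131),(128,-87,60)),("top",T(329,411),(-128,-87,71)),
("top",T(300,350),(-102,-42,106)),("top",T(348,376),(-102,-84,106)),
("scene",S(363,180),(-106,-42,106)),("scene",S(420,160),(-106,-84,106)),("scene",S(435,218),(-128,-87,71)),("scene",S(201,60),(128,-36,69)),("scene",S(368,243),(-128,-36,69))]
def W(p,X):
    c,s=np.cos(p[2]),np.sin(p[2]); return (p[0]+c*X[0]-s*X[1],p[1]+s*X[0]+c*X[1],X[2])
def fit(L): 
    f=lambda p:np.hstack([proj(n,W(p,X))-px for n,px,X in L])
    r=least_squares(f,[560,-320,-.47],loss="soft_l1",x_scale=[1,1,.01]); return r.x,f(r.x).reshape(-1,2).round(1)
for LL in (L[:6],L[6:],L):
    p,res=fit(LL); print(p[:2],np.degrees(p[2])); print(res.tolist())
np.save("locker.npy",p)
print("ledge",W(p,(-61,-63,60)),"stop front",W(p,(-128,-63,60)))
Q=lambda x,y:(150+(x-380)/4,255+y/4)
w=[onz("top",Q(x,y),z) for x,y,z in ((478,44,40),(523,37,40),(554,218,20),(510,223,20))]
w=np.array(w); print(w.round(1)); h=(w[0]+w[1])/2; n=(w[2]+w[3])/2
print("wedge c",(h+n)/2,"len",np.linalg.norm((h-n)[:2]),"yaw of heel dir",np.degrees(np.arctan2(*(h-n)[[1,0]])))
for X in w: print("in scene crop",((proj("scene",X)-(215,350))*4).round())
c=[onz("top",T(x,y),38) for x,y in ((198,271),(262,229),(285,259),(221,304))]; c=np.array(c);print(c.round(1),c.mean(0))
d=(c[1]-c[0]+c[2]-c[3]); print("cart yaw",np.degrees(np.arctan2(d[1],d[0])))
print("box",onz("top",(155,250),100))
E
```

```text
[ 603.59425179 -349.32286897] -27.842606133632984
[[0.5, -1.5], [-0.7, 1.3], [0.3, -0.7], [-0.5, 0.8], [-0.3, -0.0], [0.6, -0.0]]
[ 602.26652931 -348.65924712] -29.65617899594418
[[0.3, -0.6], [-0.2, 0.5], [0.1, 0.8], [-0.4, -2.4], [0.1, 0.1]]
[ 603.5297803  -348.90013228] -28.348621837347405
[[0.7, -1.2], [-1.3, 1.2], [0.4, -0.2], [-1.2, 0.9], [-0.9, -0.1], [-0.0, 0.1], [0.6, -1.3], [-0.1, -0.4], [0.3, -0.2], [-1.8, -2.5], [0.6, -0.6]]
ledge (np.float64(519.9306034475617), np.float64(-375.3798911441697), 60) stop front (np.float64(460.96559720868197), np.float64(-343.56593132699385), 60)
[[447.4 284.2  40. ]
 [451.6 256.9  40. ]
 [342.8 239.2  20. ]
 [339.8 266.   20. ]]
wedge c [395.41051711 261.5758247   30.        ] len 109.69031733968039 yaw of heel dir 9.409481925682003
in scene crop [ 62. 102.]
in scene crop [96. 55.]
in scene crop [305. 173.]
in scene crop [273. 220.]
[[ 566.9 -275.6   38. ]
 [ 600.7 -327.1   38. ]
 [ 576.4 -344.6   38. ]
 [ 540.3 -293.1   38. ]] [ 571.09956636 -310.08599406   38.        ]
cart yaw -55.842130965627256
box [478.73125046 315.12393911 100.        ]
```

The manual's scale: shifts go in shares of 300 mm and turns go in shares of 90 degrees. Converting my numbers, 47 mm / 300 = 0.1567, -37 mm / 300 = -0.1233, 8.5 degrees / 90 = 0.0944.

```bash
cat > to.py <<'E'
# python3 to.py x y z : tool-frame delta to a world TCP target
import sys,numpy as np
from scipy.spatial.transform import Rotation as R
from plant import env
o=env.get_obs(); M=R.from_euler("xyz",o["orientation"],degrees=True).as_matrix()
print(o["ee_pos"].round(1),o["orientation"].round(1),"q",o["q"].round(0),"F",o["contact_force"].round(1),"->",(M.T@(np.array([float(v) for v in sys.argv[1:4]])-o["ee_pos"])).round(1))
E
```

Call:
{"name": "jog_arm", "arguments": {
  "motion": "0.1567,-0.1233,0,0,0,0\n0.1567,-0.1233,0,0,0,0\n0.1567,-0.1233,0,0,0,0\n0.1567,-0.1233,0,0,0,0\n0.1567,-0.1233,0,0,0,0\n0.1567,-0.1233,0,0,0,0\n0.1567,-0.1233,0,0,0,0\n0.1567,-0.1233,0,0,0,0\n0.1567,-0.1233,0,0,0,0\n0,0,0,0,0,0.0944",
  "finger_gap": 60
}}

```text
time: 1.35
ee_pos: [493.7, -144.2, 303.6]
orientation: [-179.9, -0.0, 9.5]
contact_force: [-0.2, -1.5, 0.0]
grip_width: 60.0
gripper_force: 0.0
```

```bash
python3 to.py 403 263 200
```

```text
[ 493.7 -144.2  303.6] [-179.9   -0.     9.5] q [-29.  22.  98.   0.  60.  52.] F [-0.2 -1.5  0. ] -> [ -22.2 -416.5  104. ]
```

Scaled: -60 mm / 300 = -0.2, -56 mm / 300 = -0.1867.

Call:
{"name": "jog_arm", "arguments": {
  "motion": "-0.01,-0.2,0,0,0,0\n-0.01,-0.2,0,0,0,0\n-0.01,-0.2,0,0,0,0\n-0.01,-0.2,0,0,0,0\n-0.01,-0.2,0,0,0,0\n-0.01,-0.2,0.0833,0,0,0\n-0.0133,-0.1867,0.1333,0,0,0\n0,0,0.13,0,0,0\n0,0,0,0,0,0",
  "finger_gap": 60
}}

```text
time: 2.48
ee_pos: [402.4, 251.3, 202.3]
orientation: [179.9, 0.4, 9.5]
contact_force: [0.1, -0.0, 0.6]
grip_width: 60.0
gripper_force: 0.0
```

```bash
python3 to.py 403 263 83; python3 - <<'E'
from plant import viewer
import cv2,numpy as np
a=viewer.get_image("scene")[:,:,::-1];b=viewer.get_image("top")[:,:,::-1]
cv2.imwrite("pics/g1.png",np.hstack([cv2.resize(a[300:440,190:330],None,fx=2.8,fy=2.8),cv2.resize(b[230:330,130:230],(392,392))]))
E
```

```text
[402.4 251.3 202.3] [179.9   0.4   9.5] q [ 18.  28. 109.  -0.  43.  99.] F [ 0.1 -0.   0.6] -> [  3.4 -11.6 119.3]
```

View pics/g1.png

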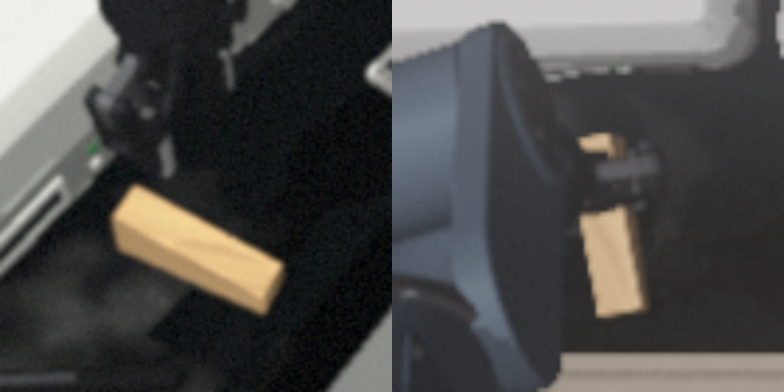

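The wedge is undisturbed, and the fingers hang above it towards the heel (scene crop about (140,120)). The last leg stopped 12 mm short in y, so I correct that and descend.

Scaled: 40 mm / 300 = 0.1333, 25 mm / 300 = 0.0833, -0.4 degrees / 90 = -0.0044.

Call:
{"name": "jog_arm", "arguments": {
  "motion": "0.0117,-0.04,0,0,-0.0044,0\n0,0,0.1333,0,0,0\n0,0,0.1333,0,0,0\n0,0,0.0833,0,0,0\n0,0,0.0467,0,0,0\n0,0,0,0,0,0",
  "finger_gap": 60
}}

```text
time: 3.32
ee_pos: [405.9, 263.8, 85.8]
orientation: [-180.0, 0.4, 9.3]
contact_force: [-0.2, -0.3, 0.1]
grip_width: 59.9
gripper_force: 0.0
```

```bash
python3 to.py 403 263 83
```

```text
[405.9 263.8  85.8] [-180.     0.4    9.3] q [ 20.  42. 111.   0.  28. 100.] F [-0.2 -0.3  0.1] -> [-2.9  0.3  2.8]
```

Call:
{"name": "jog_arm", "arguments": {
  "motion": "0,0,0,0,0,0\n0,0,0,0,0,0\n0,0,0,0,0,0\n0,0,0,0,0,0\n0,0,0,0,0,0\n0,0,0,0,0,0",
  "finger_gap": 10,
  "grip_force": 60
}}

```text
time: 4.08
ee_pos: [405.9, 263.9, 87.0]
orientation: [-180.0, 0.2, 9.4]
contact_force: [-0.6, -0.2, 6.3]
grip_width: 26.6
gripper_force: 59.8
```

```bash
python3 to.py 403 263 83
```

```text
[405.9 263.9  87. ] [-180.     0.2    9.4] q [ 20.  42. 111.   0.  28. 100.] F [-0.6 -0.2  6.3] -> [-3.   0.4  4. ]
```

Scaled: 46 mm / 300 = 0.1533, 34.6 mm / 300 = 0.1153, 9.4 degrees / 90 = 0.1044.

Call:
{"name": "jog_arm", "arguments": {
  "motion": "0,0,-0.1,0,0,0\n0,0,-0.1333,0,-0.0022,0.1044\n0,0,-0.1333,0,0,0.1044\n0,0,-0.1333,0,0,0.1044\n0,0,-0.0667,0,0,0.1044\n0.1153,0.1533,0,0,0,0\n0.1153,0.1533,0,0,0,0\n0.1153,0.1533,0,0,0,0\n0.1153,0.1533,0,0,0,0\n0.1153,0.1533,0,0,0,0",
  "finger_gap": 10,
  "grip_force": 60
}}

```text
time: 5.32
ee_pos: [450.1, -22.4, 256.0]
orientation: [179.7, 0.4, -28.2]
contact_force: [1.6, -0.5, -1.4]
grip_width: 26.9
gripper_force: 59.5
```

```bash
python3 to.py 417 -324.5 230
```

```text
[450.1 -22.4 256. ] [179.7   0.4 -28.2] q [-17.  21. 109.  -0.  50. 101.] F [ 1.6 -0.5 -1.4] -> [114.  281.7  26.8]
```

Scaled: 47 mm / 300 = 0.1567, 4.5 mm / 300 = 0.015.

Call:
{"name": "jog_arm", "arguments": {
  "motion": "0.0633,0.1567,0.015,0,0,0\n0.0633,0.1567,0.015,0,0,0\n0.0633,0.1567,0.015,0,0,0\n0.0633,0.1567,0.015,0,0,0\n0.0633,0.1567,0.015,0,0,0\n0.0633,0.1567,0.015,0,0,0\n0,0,0,0,0,0"
}}

```text
time: 6.2
ee_pos: [416.9, -327.0, 229.5]
orientation: [179.6, 0.3, -28.5]
contact_force: [0.0, 0.7, -1.4]
grip_width: 26.6
gripper_force: 59.6
```

```bash
python3 to.py 417 -324.5 165; python3 - <<'E'
from plant import viewer
import cv2,numpy as np
a=viewer.get_image("scene")[:,:,::-1];b=viewer.get_image("top")[:,:,::-1]
cv2.imwrite("pics/g2.png",np.hstack([cv2.resize(a[110:290,280:460],None,fx=2.2,fy=2.2),cv2.resize(b[130:310,350:530],(396,396))]))
E
```

```text
[ 416.9 -327.   229.5] [179.6   0.3 -28.5] q [-50.  29. 100.  -1.  51.  69.] F [ 0.   0.7 -1.4] -> [-0.7 -2.8 64.5]
```

View pics/g2.png

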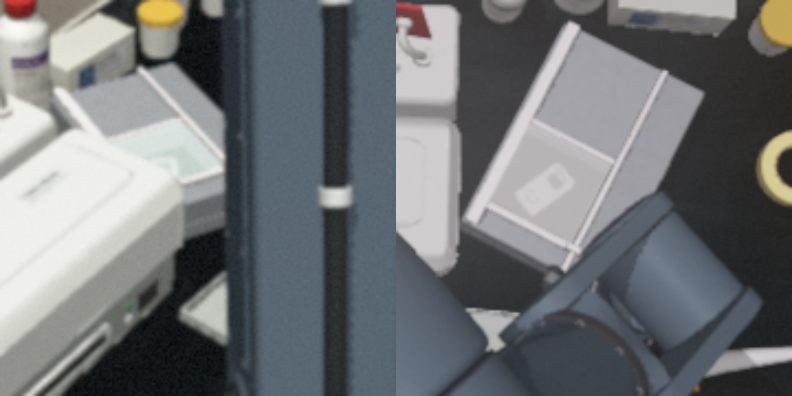

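The arm hides the ear and the wedge in both views, so I go on by measured pose and force.

Scaled: 25 mm / 300 = 0.0833, 20 mm / 300 = 0.0667, 0.4 degrees / 90 = 0.0044.

Call:
{"name": "jog_arm", "arguments": {
  "motion": "0,-0.0093,0.0667,0.0044,-0.0033,-0.0033\n0,0,0.0833,0,0,0\n0,0,0.065,0,0,0\n0,0,0,0,0,0"
}}

```text
time: 6.8
ee_pos: [417.1, -317.7, 163.9]
orientation: [-179.8, 1.0, -27.8]
contact_force: [0.9, -0.3, -0.7]
grip_width: 26.4
gripper_force: 59.6
```

Call:
{"name": "jog_arm", "arguments": {
  "motion": "0.0167,0,0,0,0,0\n0.0167,0,0,0,0,0\n0.0167,0,0,0,0,0\n0.0167,0,0,0,0,0\n0.0167,0,0,0,0,0\n0.0167,0,0,0,0,0\n0,0,0,0,0,0"
}}

```text
time: 7.68
ee_pos: [443.5, -333.8, 164.1]
orientation: [-179.9, 0.9, -27.9]
contact_force: [-3.8, 0.3, 0.0]
grip_width: 26.6
gripper_force: 59.7
```

```bash
python3 to.py 536 -388 165
```

```text
[ 443.5 -333.8  164.1] [-179.9    0.9  -27.9] q [-48.  37.  98.  -0.  46.  70.] F [-3.8  0.3  0. ] -> [107.1   4.5  -2.7]
```

Scaled: 10.5 mm / 300 = 0.035, 10 mm / 300 = 0.0333, 0.9 degrees / 90 = 0.01.

Call:
{"name": "jog_arm", "arguments": {
  "motion": "0.0333,0.0017,0,0,0.01,0.0044\n0.035,0.0017,0,0,0,0\n0.035,0.0017,0,0,0,0\n0.035,0.0017,0,0,0,0\n0.035,0.0017,0,0,0,0\n0.035,0.0017,0,0,0,0\n0.035,0.0017,0,0,0,0\n0.035,0.0017,0,0,0,0\n0.035,0.0017,0,0,0,0\n0,0,0,0,0,0"
}}

```text
time: 8.93
ee_pos: [523.9, -380.8, 163.0]
orientation: [-179.8, 0.2, -28.3]
contact_force: [-3.8, 4.4, -1.2]
grip_width: 26.4
gripper_force: 59.5
```

```bash
python3 to.py 536 -388 165; python3 - <<'E'
from plant import viewer
import cv2,numpy as np
a=viewer.get_image("scene")[:,:,::-1];b=viewer.get_image("top")[:,:,::-1]
cv2.imwrite("pics/g3.png",np.hstack([cv2.resize(a[110:290,280:460],None,fx=2.2,fy=2.2),cv2.resize(b[130:310,350:530],(396,396))]))
E
```

```text
[ 523.9 -380.8  163. ] [-179.8    0.2  -28.3] q [-46.  42.  85.   0.  54.  72.] F [-3.8  4.4 -1.2] -> [14.1  0.6 -2.1]
```

View pics/g3.png

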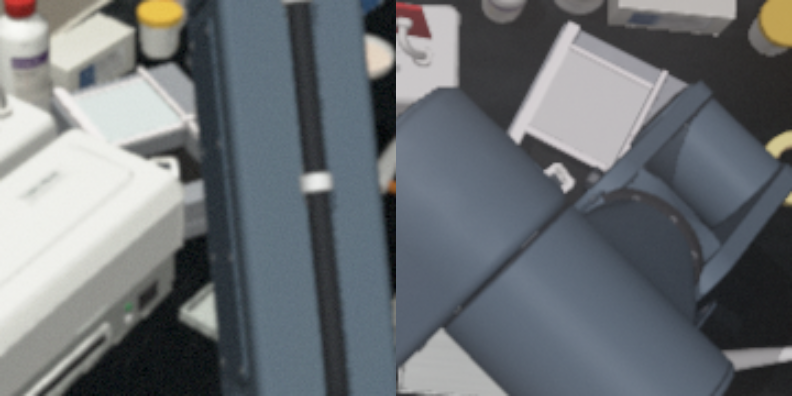

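The door is clearly open by now, with its back bar from (578,53) to (658,83) in the crop. I measure the opening by how far that bar has shifted.

Scaled: 3 mm / 300 = 0.01, 2 mm / 300 = 0.0067.

```bash
python3 - <<'E'
from h import *
u=np.array([np.cos(np.radians(-28.2)),np.sin(np.radians(-28.2)),0])
f=lambda im,x0,x1,y0,y1:None
old=[(222/3.1+340,170/3.1+130),(338/3.1+340,226/3.1+130)]
new=[(578/2.2-180+350,53/2.2+130),(658/2.2-180+350,83/2.2+130)]
a=[onz("top",p,68)@u for p in old]; b=[onz("top",p,68)@u for p in new]; print(a,b,np.mean(b)-np.mean(a))
E
```

```text
[np.float64(702.8303591984463), np.float64(705.29146022092)] [np.float64(795.6991176606423), np.float64(806.434224045703)] 97.0057611434894
```

Call:
{"name": "jog_arm", "arguments": {
  "motion": "0.01,0,0,0,0,0\n0.01,0,0,0,0,0\n0.01,0,0,0,0,0\n0.0067,0,0,0,0,0\n0,0,0,0,0,0"
}}

```text
time: 9.65
ee_pos: [532.9, -385.8, 163.1]
orientation: [-179.8, 0.3, -28.3]
contact_force: [-3.6, 5.1, -2.5]
grip_width: 27.1
gripper_force: 59.5
```

```bash
python3 to.py 536 -388 165
```

```text
[ 532.9 -385.8  163.1] [-179.8    0.3  -28.3] q [-46.  42.  83.   0.  55.  73.] F [-3.6  5.1 -2.5] -> [ 3.7  0.5 -1.9]
```

Scaled: 2 mm / 300 = 0.0067, 1.5 mm / 300 = 0.005.

Call:
{"name": "jog_arm", "arguments": {
  "motion": "0.0067,0,0,0,0,0\n0.005,0,0,0,0,0\n0,0,0,0,0,0\n0,0,0,0,0,0"
}}

```text
time: 10.15
ee_pos: [535.9, -387.4, 163.1]
orientation: [-179.8, 0.3, -28.3]
contact_force: [-2.8, 4.4, -2.3]
grip_width: 26.7
gripper_force: 59.5
```

Call:
{"name": "jog_arm", "arguments": {
  "motion": "0,0,0.0067,0,0,0\n0,0,0.01,0,0,0\n0,0,0.01,0,0,0\n0,0,0.0067,0,0,0\n0,0,0,0,0,0"
}}

```text
time: 10.78
ee_pos: [536.0, -388.8, 153.9]
orientation: [-179.9, 0.1, -28.3]
contact_force: [-5.3, 2.2, -0.2]
grip_width: 26.6
gripper_force: 59.9
```

```bash
python3 to.py 536 -388 149
```

```text
[ 536.  -388.8  153.9] [-1.799e+02  1.000e-01 -2.830e+01] q [-46.  43.  83.   0.  54.  73.] F [-5.3  2.2 -0.2] -> [-0.4 -0.7  4.9]
```

Scaled: 2 mm / 300 = 0.0067, 1.5 mm / 300 = 0.005.

Call:
{"name": "jog_arm", "arguments": {
  "motion": "0,0,0.0067,0,0,0\n0,0,0.0067,0,0,0\n0,0,0.005,0,0,0\n0,0,0,0,0,0"
}}

```text
time: 11.28
ee_pos: [536.1, -389.0, 148.6]
orientation: [-179.9, 0.1, -28.3]
contact_force: [-4.1, 3.2, -0.2]
grip_width: 27.0
gripper_force: 59.9
```

Call:
{"name": "jog_arm", "arguments": {
  "motion": "0,0,0.0033,0,0,0\n0,0,0,0,0,0"
}}

```text
time: 11.52
ee_pos: [536.1, -388.9, 147.6]
orientation: [-179.9, 0.1, -28.3]
contact_force: [-4.5, 2.2, 0.4]
grip_width: 26.6
gripper_force: 59.9
```

```bash
python3 to.py 536 -388 147
```

```text
[ 536.1 -388.9  147.6] [-1.799e+02  1.000e-01 -2.830e+01] q [-46.  44.  83.   0.  53.  73.] F [-4.5  2.2  0.4] -> [-0.5 -0.8  0.6]
```

Now down to contact with the ledge, then back until the wedge's tail meets the end stop.

Scaled: 1 mm / 300 = 0.0033, 0.5 mm / 300 = 0.0017.

Call:
{"name": "jog_arm", "arguments": {
  "motion": "0,0,0.0033,0,0,0\n0,0,0.0017,0,0,0\n0,0,0,0,0,0"
}}

```text
time: 11.9
ee_pos: [536.2, -389.0, 147.0]
orientation: [-179.9, 0.1, -28.3]
contact_force: [-5.9, 3.3, 5.4]
grip_width: 26.5
gripper_force: 60.4
```

Call:
{"name": "jog_arm", "arguments": {
  "motion": "-0.0067,0,0,0,0,0\n-0.0067,0,0,0,0,0\n-0.0067,0,0,0,0,0\n0,0,0,0,0,0"
}}

```text
time: 12.4
ee_pos: [532.5, -387.0, 147.0]
orientation: [-180.0, -0.2, -28.3]
contact_force: [-1.2, 1.7, 4.9]
grip_width: 26.5
gripper_force: 60.4
```

Call:
{"name": "jog_arm", "arguments": {
  "motion": "-0.005,0,0,0,0,0\n-0.0033,0,0,0,0,0\n0,0,0,0,0,0"
}}

```text
time: 12.78
ee_pos: [530.6, -386.0, 147.0]
orientation: [-180.0, -0.2, -28.3]
contact_force: [-0.9, 2.7, 5.8]
grip_width: 26.4
gripper_force: 60.4
```

```bash
python3 to.py 527.4 -383.5 147
```

```text
[ 530.6 -386.   147. ] [-180.    -0.2  -28.3] q [-46.  44.  84.   0.  52.  72.] F [-0.9  2.7  5.8] -> [-4.  -0.7 -0. ]
```

Scaled: -2 mm / 300 = -0.0067.

Call:
{"name": "jog_arm", "arguments": {
  "motion": "-0.0067,0,0,0,0,0\n-0.0067,0,0,0,0,0\n0,0,0,0,0,0"
}}

```text
time: 13.15
ee_pos: [527.0, -384.1, 147.0]
orientation: [-180.0, -0.2, -28.3]
contact_force: [-1.4, 1.5, 5.8]
grip_width: 26.7
gripper_force: 60.5
```

```bash
python3 to.py 527.4 -383.5 147
```

```text
[ 527.  -384.1  147. ] [-180.    -0.2  -28.3] q [-46.  43.  85.   0.  52.  72.] F [-1.4  1.5  5.8] -> [ 0.1 -0.7 -0. ]
```

Call:
{"name": "jog_arm", "arguments": {
  "motion": "-0.005,0,0,0,0,0\n0,0,0,0,0,0"
}}

```text
time: 13.4
ee_pos: [525.9, -383.5, 147.0]
orientation: [-180.0, -0.2, -28.3]
contact_force: [-0.2, 0.6, 4.6]
grip_width: 27.1
gripper_force: 60.4
```

```bash
python3 to.py 527.4 -383.5 147
```

```text
[ 525.9 -383.5  147. ] [-180.    -0.2  -28.3] q [-46.  43.  85.   0.  52.  72.] F [-0.2  0.6  4.6] -> [ 1.3 -0.7 -0. ]
```

The force along the ledge has dropped to about zero, so the tail is at the stop. Release and lift.

Call:
{"name": "jog_arm", "arguments": {
  "motion": "0,0,0,0,0,0\n0,0,0,0,0,0\n0,0,0,0,0,0\n0,0,0,0,0,0\n0,0,0,0,0,0",
  "finger_gap": 48
}}

```text
time: 14.02
ee_pos: [525.3, -383.2, 146.4]
orientation: [-180.0, -0.1, -28.3]
contact_force: [0.1, 0.0, 0.0]
grip_width: 47.8
gripper_force: 0.0
```

Call:
{"name": "jog_arm", "arguments": {
  "motion": "0,0,-0.05,0,0,0\n0,0,-0.1,0,0,0\n0,0,-0.1333,0,0,0\n0,0,-0.1333,0,0,0\n-0.1667,0.0667,0,0,0,0\n-0.2,0,0,0,0,0\n-0.2,0,0,0,0,0\n-0.1333,0.1333,0,0,0,0\n0,0,0,0,0,0"
}}

```text
time: 15.15
ee_pos: [309.2, -336.6, 272.2]
orientation: [180.0, -0.1, -28.6]
contact_force: [0.4, -0.2, 0.2]
grip_width: 48.3
gripper_force: 0.0
```

```bash
python3 to.py 571 -310 250
python3 - <<'E'
from plant import viewer
import cv2,numpy as np
a=viewer.get_image("scene")[:,:,::-1];b=viewer.get_image("top")[:,:,::-1]
cv2.imwrite("pics/s4.png",a);cv2.imwrite("pics/t4.png",b)
cv2.imwrite("pics/g4.png",np.hstack([cv2.resize(a[140:260,280:400],(300,300)),cv2.resize(b[130:310,340:520],(500,500))[:,:]][:0] or [cv2.resize(a[130:260,290:420],(400,500)),cv2.resize(b[125:285,370:498],(400,500),interpolation=cv2.INTER_CUBIC)]))
E
```

```text
[ 309.2 -336.6  272.2] [ 1.80e+02 -1.00e-01 -2.86e+01] q [-62.  20. 108.   0.  52.  57.] F [ 0.4 -0.2  0.2] -> [ 217.  -148.7   22.7]
```

View pics/g4.png

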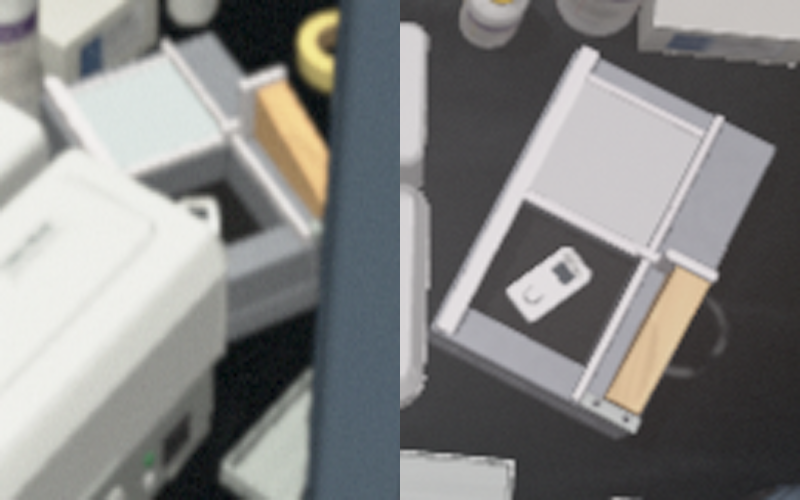

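The wedge lies on the ledge between the stop and the ear, and the door is open. The cartridge in the bay is now in clear view at crop (549,284). I measure it and check the finger clearances.

```bash
python3 - <<'E'
from h import *
b=cv2.imread("pics/t4.png"); g=cv2.cvtColor(b,cv2.COLOR_BGR2GRAY)
m=cv2.inRange(g,130,255); k=np.zeros_like(m); cv2.fillConvexPoly(k,np.int32([(400,215),(417,197),(434,205),(425,232),(402,228)]),255); m&=k
c=max(cv2.findContours(m,0,2)[0],key=cv2.contourArea); r=cv2.minAreaRect(cv2.convexHull(c)); print(r)
P=np.array([onz("top",p,38) for p in cv2.boxPoints(r)]);print(P.round(1)); ctr=P.mean(0); print("ctr",ctr)
e=[P[1]-P[0],P[2]-P[1]]; l=max(e,key=np.linalg.norm); print([np.linalg.norm(x) for x in e]); yaw=np.degrees(np.arctan2(l[1],l[0])); yaw=yaw if abs(yaw)<90 else yaw-180*np.sign(yaw); print("yaw",yaw)
p=np.load("locker.npy"); th=np.radians(-28.3); R=np.array([[np.cos(th),-np.sin(th)],[np.sin(th),np.cos(th)]])
loc=lambda X:R.T@(np.array(X)[:2]-p[:2])
print("local",loc(ctr))
# refine by bay corners seen in crop: 
for nm,(x,y),z in (("bay front-right",(588-400,368),60),("rail front",(575-400,400),69),("wedge heel-left",(675-400,262),100),("ear left",(668-400,252),106),("ear right",(718-400,277),106)):
    print(nm,loc(onz("top",(370+x/3.125,125+y/3.125),z)).round(1))
y=np.radians(yaw); ax=np.array([np.cos(y),np.sin(y)]); ay=np.array([np.sin(y),-np.cos(y)])
for W,w,n in ((42,11,"finger"),):
    for s in(1,-1):
        for t in(1,-1): print(n,loc(ctr[:2]+s*W*ay+t*w*ax).round(1))
for a,bq in ((38,42.5),(42.5,38)):
    print("body",[loc(ctr[:2]+s*a*ax+t*bq*ay).round(0).tolist() for s in(1,-1) for t in(1,-1)])
E
```

```text
((417.2811279296875, 215.38650512695312), (14.042598724365234, 25.732511520385742), 53.97262954711914)
[[ 567.2 -272.8   38. ]
 [ 605.1 -324.9   38. ]
 [ 576.6 -344.3   38. ]
 [ 538.9 -292.3   38. ]]
ctr [ 571.95962866 -308.584619     38.        ]
[np.float64(64.36049755613816), np.float64(34.531317056515206)]
yaw -53.98610900217627
local [-46.90991305  20.52985978]
bay front-right [-97.8 -35.3]
rail front [-126.4  -36.6]
wedge heel-left [ -4.1 -52.2]
ear left [ -1.6 -43.5]
ear right [ -1.1 -84.6]
finger [-55.2 -22.1]
finger [-75.  -12.6]
finger [-18.8  53.6]
finger [-38.6  63.1]
body [[-31.0, -34.0], [6.0, 42.0], [-100.0, -1.0], [-63.0, 75.0]]
body [[-25.0, -32.0], [8.0, 36.0], [-102.0, 5.0], [-69.0, 73.0]]
```

Scaled: 8.5 degrees / 90 = 0.0944.

Call:
{"name": "jog_arm", "arguments": {
  "motion": "0,0,0,0,0,0.0944\n0,0,0,0,0,0.0944\n0,0,0,0,0,0.0933\n0,0,0,0,0,0",
  "finger_gap": 55
}}

```text
time: 15.75
ee_pos: [313.2, -336.3, 271.3]
orientation: [-179.9, -0.2, -53.5]
contact_force: [0.2, 0.9, 0.0]
grip_width: 55.0
gripper_force: 0.0
```

```bash
python3 to.py 572 -308.6 200
```

```text
[ 313.2 -336.3  271.3] [-179.9   -0.2  -53.5] q [-61.  20. 107.   0.  52.  82.] F [0.2 0.9 0. ] -> [ 131.4 -224.5   72. ]
```

Scaled: -45 mm / 300 = -0.15, 35 mm / 300 = 0.1167, 0.5 degrees / 90 = 0.0056.

Call:
{"name": "jog_arm", "arguments": {
  "motion": "0.0867,-0.15,0,0,0,0\n0.0867,-0.15,0,0,0,0\n0.0867,-0.15,0,0,0,0\n0.0867,-0.15,0,0,0,0\n0.09,-0.15,0,0,0,0.0056\n0,0,0.1167,0,0,0\n0,0,0.1167,0,0,0\n0,0,0,0,0,0\n0,0,0,0,0,0"
}}

```text
time: 16.88
ee_pos: [571.7, -309.0, 202.5]
orientation: [-179.9, -0.2, -54.2]
contact_force: [-0.3, -0.1, -0.2]
grip_width: 55.0
gripper_force: 0.0
```

```bash
python3 to.py 572 -308.6 105
```

```text
[ 571.7 -309.   202.5] [-179.9   -0.2  -54.2] q [-38.  39.  83.   0.  58. 106.] F [-0.3 -0.1 -0.2] -> [-0.4 -0.2 97.5]
```

Scaled: 25 mm / 300 = 0.0833, 20 mm / 300 = 0.0667.

Call:
{"name": "jog_arm", "arguments": {
  "motion": "0,0,0.0833,0,0,0\n0,0,0.0833,0,0,0\n0,0,0.0667,0,0,0\n0,0,0.05,0,0,0\n0,0,0.0267,0,0,0\n0,0,0.01,0,0,0\n0,0,0,0,0,0\n0,0,0,0,0,0"
}}

```text
time: 17.88
ee_pos: [571.3, -309.0, 106.1]
orientation: [-179.9, -0.1, -54.2]
contact_force: [0.3, 0.3, 0.9]
grip_width: 54.9
gripper_force: 0.0
```

```bash
python3 to.py 572 -308.6 105
```

```text
[ 571.3 -309.   106.1] [-1.799e+02 -1.000e-01 -5.420e+01] q [-38.  47.  86.   0.  47. 106.] F [0.3 0.3 0.9] -> [ 0.1 -0.8  1.1]
```

Call:
{"name": "jog_arm", "arguments": {
  "motion": "0,0,0,0,0,0\n0,0,0,0,0,0\n0,0,0,0,0,0\n0,0,0,0,0,0\n0,0,0,0,0,0\n0,0,0,0,0,0",
  "finger_gap": 20,
  "grip_force": 25
}}

```text
time: 18.62
ee_pos: [571.3, -309.0, 106.2]
orientation: [-179.9, -0.1, -54.2]
contact_force: [-0.5, -0.3, 5.7]
grip_width: 32.9
gripper_force: 25.3
```

```bash
python3 to.py 572 -308.6 105
```

```text
[ 571.3 -309.   106.2] [-1.799e+02 -1.000e-01 -5.420e+01] q [-38.  47.  86.   0.  47. 106.] F [-0.5 -0.3  5.7] -> [ 0.1 -0.8  1.2]
```

Gripped at 33 mm. I lift straight up, then turn to the tray's yaw of about -6°.

Scaled: -40 mm / 300 = -0.1333, -35 mm / 300 = -0.1167, -9.6 degrees / 90 = -0.1067.

Call:
{"name": "jog_arm", "arguments": {
  "motion": "0,0,-0.05,0,0,0\n0,0,-0.0833,0,0,0\n0,0,-0.1167,0,0,0\n0,0,-0.1333,0,0,0\n0,0,-0.0667,0,0,-0.1067\n0,0,0,0,0,-0.1067\n0,0,0,0,0,-0.1067\n0,0,0,0,0,-0.1067\n0,0,0,0,0,-0.1067\n0,0,0,0,0,0"
}}

```text
time: 19.88
ee_pos: [570.5, -308.6, 240.8]
orientation: [-180.0, -0.1, -6.3]
contact_force: [-0.1, -0.0, 1.5]
grip_width: 32.7
gripper_force: 24.9
```

```bash
python3 to.py 391 -213 200
```

```text
[ 570.5 -308.6  240.8] [-1.8e+02 -1.0e-01 -6.3e+00] q [-38.  36.  82.   0.  62.  58.] F [-0.1 -0.   1.5] -> [-189.1  -75.2   40.4]
```

Scaled: -48 mm / 300 = -0.16, -47 mm / 300 = -0.1567.

Call:
{"name": "jog_arm", "arguments": {
  "motion": "-0.1567,-0.0633,0,0,0,0\n-0.1567,-0.0633,0,0,0,0\n-0.1567,-0.0633,0,0,0,0\n-0.16,-0.06,0,0,0,0\n0,0,0.1,0,0,0\n0,0,0.1,0,0,0\n0,0,0.1,0,0,0\n0,0,0,0,0,0\n0,0,0,0,0,0"
}}

```text
time: 21.0
ee_pos: [391.5, -214.0, 150.8]
orientation: [180.0, -0.2, -6.3]
contact_force: [-0.4, -0.3, 0.3]
grip_width: 32.5
gripper_force: 25.1
```

```bash
python3 to.py 391 -213 80
```

```text
[ 391.5 -214.   150.8] [180.   -0.2  -6.3] q [-43.  33. 115.   0.  32.  53.] F [-0.4 -0.3  0.3] -> [-0.8 -1.  70.8]
```

Scaled: 20 mm / 300 = 0.0667, 15 mm / 300 = 0.05.

Call:
{"name": "jog_arm", "arguments": {
  "motion": "0,0,0.0667,0,0,0\n0,0,0.0667,0,0,0\n0,0,0.05,0,0,0\n0,0,0.0267,0,0,0\n0,0,0.0167,0,0,0\n0,0,0.005,0,0,0\n0,0,0,0,0,0\n0,0,0,0,0,0"
}}

```text
time: 22.0
ee_pos: [391.4, -213.8, 80.9]
orientation: [180.0, -0.1, -6.2]
contact_force: [-0.9, -0.3, 0.0]
grip_width: 32.8
gripper_force: 25.1
```

Call:
{"name": "jog_arm", "arguments": {
  "motion": "0,0,0.0033,0,0,0\n0,0,0.0023,0,0,0\n0,0,0,0,0,0"
}}

```text
time: 22.38
ee_pos: [391.3, -213.8, 79.1]
orientation: [180.0, -0.1, -6.2]
contact_force: [0.0, -0.8, 3.1]
grip_width: 33.0
gripper_force: 25.4
```

Contact with the tray floor, so I release and retreat.

Call:
{"name": "jog_arm", "arguments": {
  "motion": "0,0,0,0,0,0\n0,0,0,0,0,0\n0,0,0,0,0,0\n0,0,0,0,0,0",
  "finger_gap": 55
}}

```text
time: 22.88
ee_pos: [391.3, -213.7, 78.9]
orientation: [-180.0, -0.1, -6.2]
contact_force: [0.5, -0.3, 0.2]
grip_width: 55.1
gripper_force: 0.0
```

Call:
{"name": "jog_arm", "arguments": {
  "motion": "0,0,-0.05,0,0,0\n0,0,-0.1333,0,0,0\n0,0,-0.1667,0,0,0\n0,0,-0.1667,0,0,0\n0,0.1933,0,0,0,0\n0,0.1933,0,0,0,0\n0,0.1933,0,0,0,0\n0,0.1933,0,0,0,0\n0,0.1933,0,0,0,0\n0,0,0,0,0,0"
}}

```text
time: 24.12
ee_pos: [358.4, -506.6, 235.1]
orientation: [179.7, -0.3, -6.5]
contact_force: [-0.2, 0.1, 0.0]
grip_width: 55.4
gripper_force: 0.0
```

```bash
python3 - <<'E'
from plant import viewer
import cv2,numpy as np
a=viewer.get_image("scene")[:,:,::-1];b=viewer.get_image("top")[:,:,::-1]
cv2.imwrite("pics/g5.png",np.hstack([cv2.resize(a[130:290,290:418],(400,500)),cv2.resize(b[125:325,340:500],(400,500),interpolation=cv2.INTER_CUBIC)]))
E
```

```text
(no output)
```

View pics/g5.png

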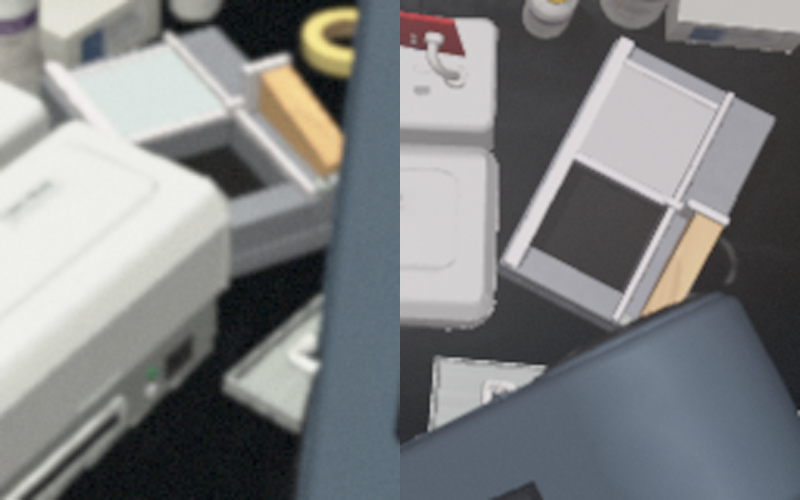

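The bay is empty, the wedge still holds the ear, and the cartridge lies flat in the tray (its visible end is at crop (500,390)). The robot touches nothing, so I hand in.

```bash
python3 -c "
from plant import sign_off; print(sign_off())"
```

```text
the job is handed in; nothing more can be done
None
```

The job is handed in at about 24 s: the wedge props the door open, and the cartridge lies flat in the tray (the arm partly hid it in the last picture).

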